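# Set the staining timer to three on its thumbwheel

### The job

Set the larger of the two bench timers to three: roll its black paddle wheel away from you with a fingertip until the paddle with three dots stands straight up. Do not turn the wheel of the smaller timer, and take your hand away when done.

Things in the scene. Friction and masses are not known exactly. Their poses are not given: they have to be found in the camera images.
- large_timer_wheel (a joint): Wheel of the larger timer: six black paddles 60 degrees apart, numbered 1-6 by white dots on tip and near face. Rad: paddle n leans (value - (n-1) x 1.047) past upright, away from the robot; grows as the top rolls away; starts 0.3 to 0.85. About 2 N at a tip turns it; stays where left, no clicks. Follow a paddle round its arc: a level shove on one leaning far to the robot jams.
- large_timer_axle (a point): Centre of that wheel, 46 mm above the table. x level, across the axle, away from the robot; y along the axle; z up. Wheel 30 mm wide: hub radius 24, paddles 7 thick, to radius 42. Grey box fixed to the table, 120 (x) x 70 (y) x 45 mm high, centred below; bearing cheeks 20 to 28 mm either side, to 55 mm above the table. The wheel's upper half is open all round.
- small_timer_wheel (a joint): Wheel of the smaller timer, a copy of the larger at 0.62 of its size (52 mm over the paddles). Values mean the same; it starts within 0.15 rad of 3.14 (paddle 4 up) and is to be left so.
- small_timer_axle (a point): Centre of the smaller timer's wheel, 28.5 mm above the table; axes as for the larger. Its grey box is 74 x 43 x 28 mm, fixed to the table; its paddles reach 55 mm above the table. To the right of both a cabinet 0.18 m high stands off the table, beyond x 0.5 and y -0.27 m: come in over the table.
There are look-alikes about, which are no part of the job. Leave any pink look-alike of the part that bears small_timer_wheel alone.

How it is judged:
By the outcome, as a careful person would: the job done as asked, in the order asked, and still so for the second after the job is handed in, with the robot touching nothing.
It also fails if it takes over 38 s, if anything falls off the work surface, if the arm or the gripper's body presses on something with over 40 N, if the wrist force passes 120 N, or if a joint passes its speed limit or range.

### The arm

A 6-joint arm with a two-finger parallel gripper is mounted at the origin on a cart in front of the work surface, level with it; the furniture and walls round the work are solid. World frame = base frame: x ahead of the robot, y to its left, z up, the work surface at z = 0. Lengths are in m, angles in rad, forces in N, time in s.
With the tool pointing down it reaches from about 0.375 to 0.975 m from the base axis. Payload 3.8 kg.
Tool frame: the origin (TCP) lies at the very end of the fingers, on their centre line; the grasp point (between the pads) lies 19 mm behind it; z points along the fingers, y is the line along which they close (so a half turn about z gives the same grasp; the last joint's range is limited). The gripper opens to 85 mm and grips with 20 to 120 N. Pads are 22 mm wide; open, the fingers measure 114 mm over their backs; the gripper's body (76 mm by 85 mm) begins 54 mm behind the grasp point. The pads swing forward as they close: fully open they stand 13 mm farther back than shut.
Start: joints at [-1.238, 0.264, 1.604, -0, 1.274, -0.037], TCP at [0.244, -0.629, 0.231] pointing down, gripper open.
Joint ranges: [-2.63, 2.63], [-0.94, 2.18], [0.31, 2.57], [-1.31, 4.45], [0, 2.66], [-2.55, 2.55]. Speed limits (rad/s): [2.57, 2.57, 3.14, 3.14, 3.14, 3.14].

### API

Orientations are given as a rotation vector (axis times angle).
In Python, from workcell import monitor, viewer, job gives the robot as it stands. The module is installed in compiled form; this text tells all that it offers.
- The arm moves only by the tool step_arm, never from a script. Its argument "series" is one flat list of numbers, 4 for each row, row after row: the shift along the tool's x, y, z in m, then the turn about the tool's z in rad. A call has 1 to 8 rows; each row is the pose to reach, as a shift and turn from the pose commanded when the call began, along the tool's axes at that moment; what a row does not reach only later rows make up. A row lasts 1/8 s, in which the tool goes at most 62.5 mm and 10.7 degrees, less where a joint would pass 70% of its speed; a pose out of reach is approached as far as the arm can. A call with a gripper value outside its range is refused whole. "gripper" is the opening, from 0 (shut) to 1 (fully open), set as the call begins (left out, the last holds). The fingers move at their own pace and stop on an object; "newtons" is the grip in N (left out, the last holds). Time passes only in rows, so rows that repeat a pose let the fingers close. It gives the time, the measured TCP pose, the force, the opening and the grip force at its end, in the units of the state.
- monitor.read_state(): the state, without advancing time (a new reading comes with each control period).
- viewer.read_camera(name): name is "side" or "top"; returns a dict with "image" (480x640x3 uint8, red, green, blue), "intrinsics" (3x3 intrinsics, pixels), "distortion" ([k1, k2, p1, p2, k3] as OpenCV has them; the pictures are not rectified), "T" (4x4, takes a point from camera to world coordinates). Camera axes: x right, y up, looking along -z (the intrinsics and any distortion apply to the point x, -y, -z); pixel columns grow to the right and rows downward; lengths in m; the calibration is good to about 2 mm. A picture is of the moment at which its call begins. There is no depth.
- job.finish_job(): hands the job in; it is judged then, once.
Trained networks look in a picture, given as the dict that the camera call returned (one of the last four; its "shot" number tells which), for a name from the list of things; names that differ only in an ending like _2 or _b are one class to them, and where a whole thing is asked for, a point or a joint stands for the part that bears it (a point fixed in the world has none). Each returns a list of dicts, best first, with "score" (0 to 1); they miss things now and then, are a little off and sometimes report something else, mostly with a low value. They report only what shows in the picture. A call takes as long as a camera call. They do not tell look-alikes from the thing itself.
- viewer.boxes_of(picture, label): "extent" ([centre column, centre row, width, height] in pixels, round what is visible of it).
- viewer.spot_point(picture, label): "point" ([column, row] in pixels: a listed point, or the origin of a listed thing).
The state is a dict: "time": time; "q": joint angles; "joint_vel": joint speeds; "joint_torque": joint torques, N m; "tool_pos": TCP position; "tcp_rot": TCP orientation; "wrist_force": force on the tool from outside, world axes, zero at the start; "torque": the same for the moment, N m; "width": opening from 0.0 (shut) to 1.0 (fully open); "grip_force": force on a finger pad.
Only numpy, scipy, OpenCV 4.12 (cv2) and the standard library are available. Lean on these libraries where they do the work, as an engineer would, in place of code of your own. Each camera call takes 0.05 s, during which the arm holds its last target. There are 200 camera calls.

## Working session

There is one attempt and no reset: what is moved stays moved. The work goes in short steps, Python scripts to look and compute and a tool call to move; the robot and the scene stay as the last step left them, time stands still between calls to the robot, and variables do not carry over. Pictures are saved under pics/ and viewed, at most 10 in all, crops included, and the job is handed in when it is done.

Besides the shell and the picture viewer there is one more tool, called after "Request:" as name(argument=value, ...) on one line, values as JSON. step_arm: Moves the arm, as the interface text tells. Its arguments: {"type":"object","properties":{"series":{"type":"array"},"gripper":{"type":"number"},"newtons":{"type":"number"}},"required":["series"]}

```bash
mkdir -p pics; cat > h.py <<'E'
import numpy as np, cv2
from workcell import monitor, viewer, job
def ray(p,px):
    K=np.array(p["intrinsics"]);D=np.array(p["distortion"]);T=np.array(p["T"])
    u=cv2.undistortPoints(np.array([[px]],float),K,D)[0,0]
    d=T[:3,:3]@np.array([u[0],-u[1],-1]);return T[:3,3],d/np.linalg.norm(d)
def atz(p,px,z):
    o,d=ray(p,px);return o+d*(z-o[2])/d[2]
def tri(rs):
    A=np.zeros((3,3));b=np.zeros(3)
    for o,d in rs:
        M=np.eye(3)-np.outer(d,d);A+=M;b+=M@o
    return np.linalg.solve(A,b)
def proj(p,X):
    K=np.array(p["intrinsics"]);D=np.array(p["distortion"]);T=np.array(p["T"])
    c=np.linalg.inv(T)@np.append(X,1);c=np.array([[c[0],-c[1],-c[2]]])
    return cv2.projectPoints(c,np.zeros(3),np.zeros(3),K,D)[0][0,0]
def save(n,im): cv2.imwrite("pics/"+n+".png",im[...,::-1])
E
python3 - <<'E'
from h import *
for n in("side","top"):
    p=viewer.read_camera(n);save(n+"0",p["image"]);print(n,np.round(p["T"],3).tolist())
    for l in("large_timer_wheel","small_timer_wheel"):
        print(l,[(np.round(b["extent"]),round(b["score"],2)) for b in viewer.boxes_of(p,l)])
    for l in("large_timer_axle","small_timer_axle"):
        print(l,[(np.round(b["point"],1),round(b["score"],2),np.round(atz(p,b["point"],.046 if l[0]=="l" else .0285),3)) for b in viewer.spot_point(p,l)])
s=monitor.read_state();print(s["time"],s["tool_pos"],s["tcp_rot"])
E
```

```text
side [[-0.904, 0.243, -0.352, 0.41], [-0.428, -0.494, 0.757, 0.678], [0.01, 0.835, 0.551, 0.52], [0.0, 0.0, 0.0, 1.0]]
large_timer_wheel [(array([309., 290.,  69.,  45.]), 0.6)]
small_timer_wheel [(array([346., 239.,  32.,  21.]), 0.95), (array([325., 191.,  29.,  22.]), 0.87)]
large_timer_axle [(array([310.5, 299.7]), 0.63, array([0.653, 0.163, 0.046]))]
small_timer_axle [(array([324.6, 197.5]), 0.95, array([ 0.752, -0.096,  0.029]))]
top [[0.024, 0.989, -0.149, 0.596], [-0.999, 0.029, 0.034, 0.034], [0.038, 0.148, 0.988, 0.899], [0.0, 0.0, 0.0, 1.0]]
large_timer_wheel [(array([230., 272.,  33.,  51.]), 0.93)]
small_timer_wheel [(array([379., 221.,  18.,  24.]), 0.66), (array([315., 267.,  31.,  45.]), 0.56), (array([316., 266.,  16.,  27.]), 0.54)]
large_timer_axle [(array([228.3, 271.3]), 0.73, array([0.658, 0.168, 0.046]))]
small_timer_axle [(array([312.4, 265.9]), 0.57, array([0.674, 0.017, 0.028])), (array([375.5, 220.5]), 0.57, array([ 0.762, -0.1  ,  0.028]))]
0.5 [ 0.24396039 -0.62934854  0.23123907] [-3.08798047e+00 -5.77495557e-01 -1.93909270e-07]
```

View pics/side0.png

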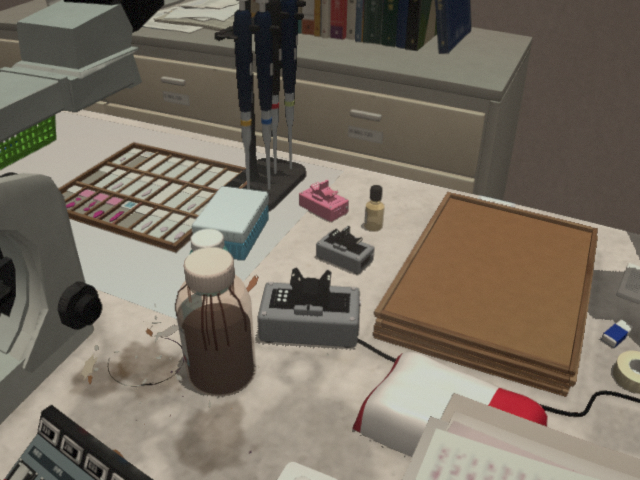

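View pics/top0.png

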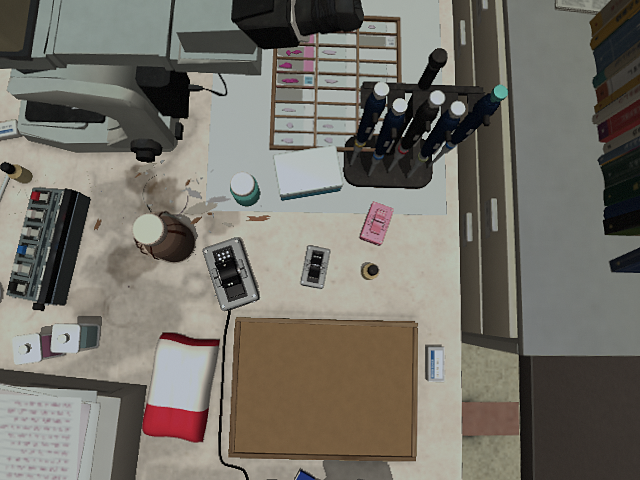

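The large timer is at top (231,272) and side (310,310). Possible confusions are the small grey timer at top (316,267) and side (345,250), and the pink look-alike at top (376,223) and side (324,200). I choose the large grey one and check it in a crop.

```bash
python3 - <<'E'
from h import *
p=viewer.read_camera("top");q=viewer.read_camera("side")
a=cv2.resize(p["image"][225:320,190:270],None,fx=5,fy=5,interpolation=3)
b=cv2.resize(q["image"][258:353,250:370],None,fx=5,fy=5,interpolation=3)[:, :]
b=cv2.resize(b,(390,309)); a=cv2.resize(a,(400,475))
c=np.zeros((475,800,3),np.uint8);c[:, :400]=a
b=cv2.resize(q["image"][258:353,255:365],None,fx=3.63,fy=3.63,interpolation=3);c[:b.shape[0],401:401+b.shape[1]]=b[:,:399]
save("crop",c)
o=tri([ray(p,(228.3,271.3)),ray(q,(310.5,299.7))]);print("axle",o)
o=tri([ray(p,(375.5,220.5)),ray(q,(324.6,197.5))]);print("pink",o)
o=tri([ray(p,(312.4,265.9)),ray(q,(345,247))]);print("small",o)
E
```

```text
axle [0.65505036 0.16644365 0.04862698]
pink [ 0.75914493 -0.10141351  0.02473535]
small [0.67168396 0.0161434  0.02688144]
```

View pics/crop.png

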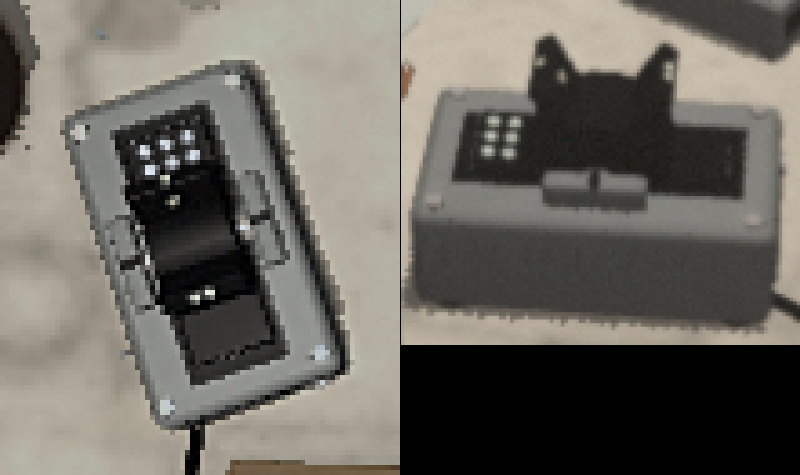

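The crop confirms it: grey box, paddle 2 (two dots) leaning to the robot and one-dot paddle 1 leaning away. Its corner screws are at top-crop (80,132), (232,82), (321,353) and (166,406), and the tips are at side-crop (547,40) and (667,48).

```bash
python3 - <<'E'
from h import *
p=viewer.read_camera("top");q=viewer.read_camera("side")
P=np.array([atz(p,(189.6+u/5,224.6+v/5),.045) for u,v in[(80,132),(232,82),(321,353),(166,406)]])
c=P.mean(0);d=(P[0]+P[1]-P[2]-P[3]);yaw=np.arctan2(d[1],d[0])
S=np.array([atz(q,(255+(u-401)/3.63,258+v/3.63),.045) for u,v in[(454,92),(757,112),(433,200),(754,218)]])
d2=S[0]+S[2]-S[1]-S[3];print("top",c,yaw,"side",S.mean(0),np.arctan2(d2[1],d2[0]))
yaw=(yaw+np.arctan2(d2[1],d2[0]))/2
X=np.array([np.cos(yaw),np.sin(yaw),0]);Y=np.array([-X[1],X[0],0])
cs=S.mean(0)
for n,px in(("1",(547,38)),("2",(668,46))):
    o,r=ray(q,(255+(px[0]-401)/3.63,258+px[1]/3.63));A=np.array([cs[0],cs[1],.046])+.015*Y
    t=(A-o)@Y/(r@Y);v=o+t*r-A;print(n,v@X,v[2],np.arctan2(v@X,v[2]))
for n,px in(("2dot",(202,295)),("1dot",(169,190))):
    v=atz(p,(189.6+px[0]/5,224.6+px[1]/5),.046+.037)-c;print(n,v@X,v@Y)
print("bottle",tri([ray(p,(149,229)),ray(q,(210,255))]))
print(np.array(monitor.read_state()["tool_pos"]))
R=cv2.Rodrigues(np.array(monitor.read_state()["tcp_rot"]))[0];print(R.round(3),"turn",np.arctan2(R[1,0],R[0,0])-yaw)
# pipettes top / target in tool axes
for h in(.25,):print("to", R.T@(np.array([c[0],c[1],h])-.06*X*[1,1,0]-monitor.read_state()["tool_pos"]))
E
```

```text
top [0.65520336 0.1658281  0.045     ] 0.357942914226288 side [0.65423051 0.16366323 0.045     ] 0.35934396415268066
1 0.015340293127871541 0.0575130333410183 0.2606589505661801
2 -0.022699443122660996 0.05714475994323935 -0.3781136000702516
2dot -0.022051733972727923 8.932603323461552e-05
1dot 0.01600181208316012 -0.00014121366494900442
bottle [0.71154627 0.27595629 0.16672693]
[ 0.24398785 -0.62937852  0.23134089]
[[ 0.932  0.361  0.   ]
 [ 0.361 -0.932 -0.   ]
 [ 0.     0.    -1.   ]] turn 0.011152634503091508
to [ 0.61082985 -0.59349541 -0.01869018]
```

Request:
step_arm(series=[0.04, -0.039, 0, 0, 0.08, -0.078, 0, 0, 0.12, -0.117, 0, 0, 0.16, -0.156, 0, 0, 0.2, -0.195, 0, 0, 0.24, -0.234, 0, 0, 0.28, -0.273, 0, 0, 0.32, -0.312, 0, 0], gripper=0, newtons=20)

```text
time: 1.7
tool_pos: [0.4302, -0.2212, 0.2317]
tcp_rot: [3.087, 0.577, 0.002]
wrist_force: [1.5, 0.1, -0.6]
width: 0.001
grip_force: 0.0
```

Request:
step_arm(series=[0.04, -0.039, 0, 0, 0.08, -0.078, 0, 0, 0.12, -0.117, 0, 0, 0.16, -0.156, 0, 0, 0.2, -0.195, 0, 0, 0.24, -0.234, 0, 0, 0.28, -0.273, 0, 0, 0.29, -0.281, 0, 0.011])

```text
time: 2.7
tool_pos: [0.5992, 0.1472, 0.2312]
tcp_rot: [-3.09, -0.565, -0.001]
wrist_force: [-1.0, -0.3, -0.8]
width: 0.001
grip_force: 0.0
```

```bash
cat >> h.py <<'E'
C=np.array([.655,.165,.046]);yaw=.358
X=np.array([np.cos(yaw),np.sin(yaw),0]);Y=np.array([-X[1],X[0],0])
def where():
    s=monitor.read_state();v=np.array(s["tool_pos"])-C
    R=cv2.Rodrigues(np.array(s["tcp_rot"]))[0]
    print("t",s["time"],"timer xyz mm",(np.array([v@X,v@Y,v[2]+.046])*1000).round(1),"yawerr",round(np.arctan2(R[1,0],R[0,0])-yaw,4),"F",np.round(s["wrist_force"],1),"w",s["width"])
E
python3 - <<'E'
from h import *
where()
q=viewer.read_camera("side");c=q["image"][190:350,230:400];save("c1",cv2.resize(c,None,fx=3.5,fy=3.5,interpolation=3))
E
```

```text
t 2.7 timer xyz mm [-58.5   2.8 231.2] yawerr 0.0039 F [-1.  -0.3 -0.8] w 0.0006851760998190887
```

View pics/c1.png

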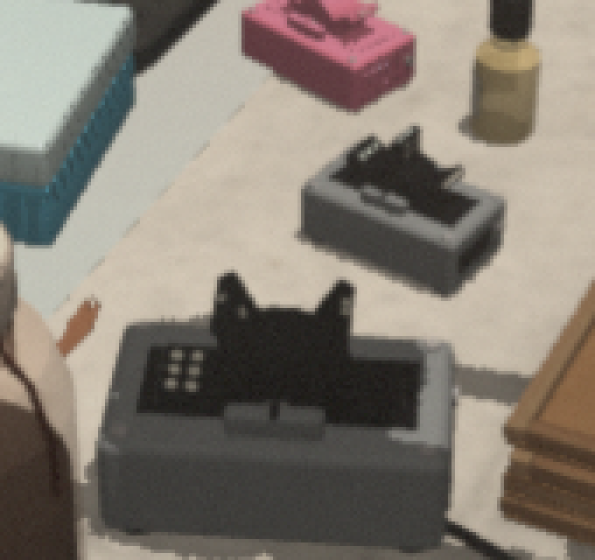

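Request:
step_arm(series=[0.013, 0.003, 0.04, 0, 0.013, 0.003, 0.08, 0, 0.013, 0.003, 0.115, 0, 0.013, 0.003, 0.14, 0, 0.013, 0.003, 0.155, 0, 0.013, 0.003, 0.161, 0, 0.013, 0.003, 0.161, 0])

```text
time: 3.62
tool_pos: [0.6119, 0.1454, 0.0708]
tcp_rot: [3.091, 0.56, 0.001]
wrist_force: [-1.0, -0.2, 0.5]
width: -0.005
grip_force: 0.0
```

```bash
python3 - <<'E'
from h import *
where()
q=viewer.read_camera("side");c=q["image"][190:350,230:400];save("c2",cv2.resize(c,None,fx=3.5,fy=3.5,interpolation=3))
E
```

```text
t 3.625 timer xyz mm [-47.2  -3.2  70.8] yawerr 0.0004 F [-1.  -0.2  0.5] w -0.00471952920407593
```

View pics/c2.png

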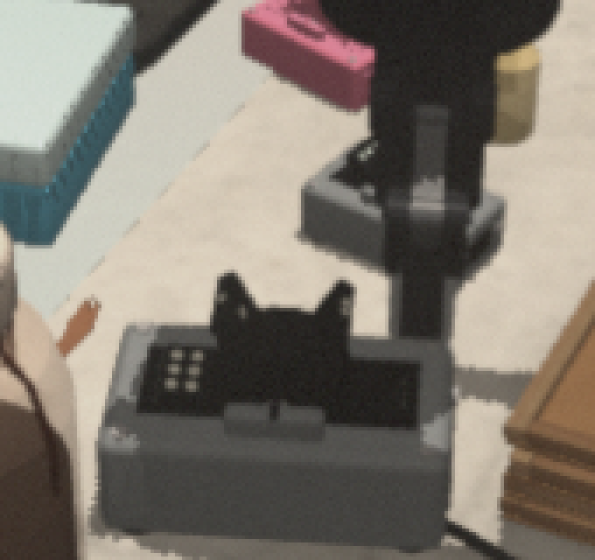

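Request:
step_arm(series=[0.008, -0.003, 0, 0, 0.014, -0.003, -0.001, 0, 0.02, -0.003, -0.002, 0, 0.026, -0.003, -0.003, 0, 0.032, -0.003, -0.004, 0, 0.038, -0.003, -0.005, 0, 0.045, -0.003, -0.005, 0, 0.051, -0.003, -0.005, 0])

```text
time: 4.68
tool_pos: [0.6583, 0.1665, 0.0747]
tcp_rot: [3.091, 0.561, -0.002]
wrist_force: [-1.9, -1.2, -0.6]
width: 0.005
grip_force: 1.1
```

```bash
python3 - <<'E'
from h import *
where()
q=viewer.read_camera("side");c=q["image"][190:350,230:400];save("c3",cv2.resize(c,None,fx=3.5,fy=3.5,interpolation=3))
E
```

```text
t 4.675 timer xyz mm [ 3.6  0.3 74.7] yawerr 0.0009 F [-1.9 -1.2 -0.6] w 0.005051535771094984
```

View pics/c3.png

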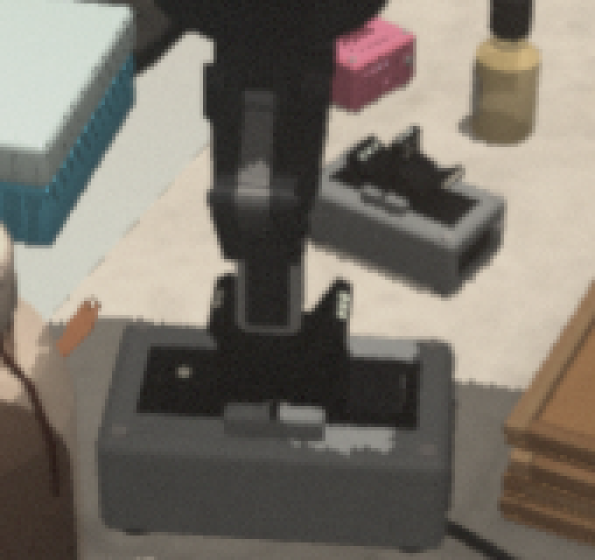

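Request:
step_arm(series=[-0.002, 0, -0.016, 0, -0.002, 0, -0.032, 0, -0.002, 0, -0.032, 0, -0.026, 0, -0.032, 0, -0.051, 0, -0.032, 0, -0.051, 0, -0.032, 0, -0.051, 0, -0.015, 0, -0.051, 0, 0.003, 0])

```text
time: 5.72
tool_pos: [0.6114, 0.1489, 0.0713]
tcp_rot: [-3.091, -0.561, -0.002]
wrist_force: [0.1, -1.0, 0.5]
width: -0.0
grip_force: 0.0
```

Request:
step_arm(series=[0.008, 0, 0, 0, 0.014, 0, 0, 0, 0.019, 0, 0, 0, 0.023, 0, -0.001, 0, 0.026, 0, -0.002, 0, 0.028, 0, -0.003, 0, 0.029, 0, -0.003, 0, 0.029, 0, -0.003, 0])

```text
time: 6.72
tool_pos: [0.6379, 0.1588, 0.0754]
tcp_rot: [-3.091, -0.561, -0.001]
wrist_force: [-0.7, -0.4, 0.6]
width: -0.001
grip_force: 0.6
```

```bash
python3 - <<'E'
from h import *
where()
q=viewer.read_camera("side");p=viewer.read_camera("top")
c=np.zeros((560,800,3),np.uint8)
c[:,:490]=cv2.resize(q["image"][240:320,275:345],(490,560),interpolation=3)
c[:455,491:491+300]=cv2.resize(p["image"][230:321,200:260],(300,455),interpolation=3)
save("c4",c)
E
```

```text
t 6.725 timer xyz mm [-18.2   0.2  75.4] yawerr 0.0008 F [-0.7 -0.4  0.6] w -0.0010075590008013406
```

View pics/c4.png

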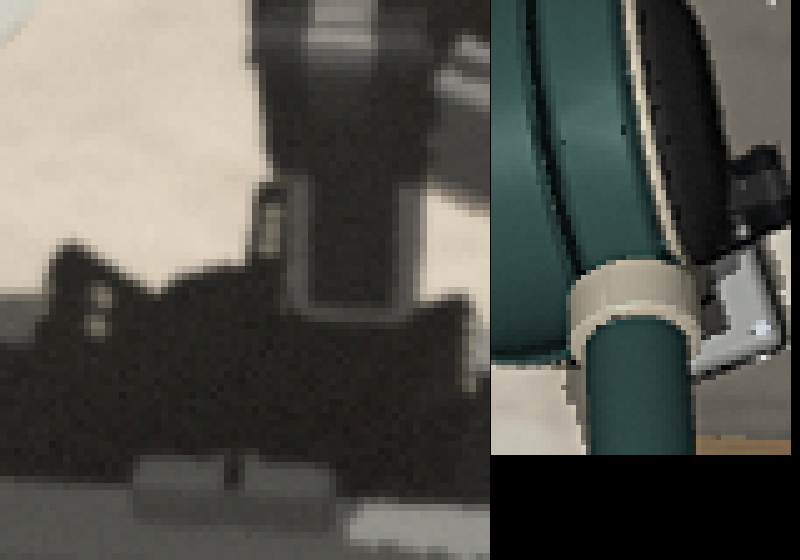

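```bash
cat >> h.py <<'E'
def pads(v,n):
    # corner px of paddle n: keys far/near face at tip, y=+-15
    th=v-(n-1)*np.pi/3;u=np.array([np.sin(th),np.cos(th)]);w=np.array([np.cos(th),-np.sin(th)])
    return [C+X*a[0]+np.array([0,0,a[1]])+Y*y for s in(.0035,-.0035) for y in(.015,-.015) for a in[.042*u+s*w]]
E
python3 - <<'E'
from h import *
q=viewer.read_camera("side")
f=lambda P:((proj(q,P)-[275,240]+.5)*7).round()
for v in(1.8,1.9,2.0,2.094,2.2):
    print(v,*[(n,[f(P).astype(int).tolist() for P in pads(v,n)]) for n in(2,3,4)],sep="\n ")
E
```

```text
1.8
 (2, [[44, 341], [66, 232], [74, 320], [95, 212]])
 (3, [[284, 294], [299, 186], [325, 306], [338, 197]])
 (4, [[468, 438], [476, 327], [476, 469], [484, 358]])
1.9
 (2, [[28, 355], [51, 246], [55, 332], [77, 224]])
 (3, [[259, 289], [275, 181], [301, 298], [315, 190]])
 (4, [[460, 419], [469, 308], [472, 450], [480, 339]])
2.0
 (2, [[15, 370], [38, 262], [38, 345], [61, 237]])
 (3, [[234, 286], [250, 178], [276, 292], [291, 184]])
 (4, [[450, 401], [459, 291], [466, 431], [474, 320]])
2.094
 (2, [[5, 386], [28, 277], [24, 359], [47, 250]])
 (3, [[210, 286], [227, 178], [252, 288], [268, 180]])
 (4, [[438, 385], [447, 274], [457, 414], [466, 303]])
2.2
 (2, [[-5, 404], [19, 295], [11, 376], [34, 267]])
 (3, [[183, 287], [201, 179], [225, 286], [242, 178]])
 (4, [[422, 367], [432, 257], [446, 395], [455, 285]])
```

Request:
step_arm(series=[0.001, 0, 0, 0, 0.002, 0, 0, 0, 0.0035, 0, 0, 0, 0.0035, 0, 0, 0, 0.0035, 0, 0, 0])

```text
time: 7.5
tool_pos: [0.6413, 0.1601, 0.0753]
tcp_rot: [-3.091, -0.561, -0.001]
wrist_force: [-1.7, 1.1, 0.2]
width: 0.002
grip_force: 0.2
```

```bash
python3 -c "
from h import *
where()"
```

```text
t 7.5 timer xyz mm [-14.5   0.2  75.3] yawerr 0.0008 F [-1.7  1.1  0.2] w 0.002159599291245488
```

Request:
step_arm(series=[-0.006, 0, 0, 0, -0.014, 0, -0.01, 0, -0.03, 0, -0.04, 0, -0.06, 0, -0.09, 0, -0.09, 0.03, -0.14, 0, -0.12, 0.08, -0.15, 0, -0.15, 0.13, -0.15, 0, -0.17, 0.18, -0.15, 0])

```text
time: 8.5
tool_pos: [0.5441, -0.0698, 0.2269]
tcp_rot: [3.09, 0.561, 0.004]
wrist_force: [0.7, -0.3, -0.0]
width: -0.0
grip_force: 0.0
```

```bash
python3 - <<'E'
from h import *
where()
q=viewer.read_camera("side");p=viewer.read_camera("top")
c=np.zeros((560,800,3),np.uint8)
c[:,:490]=cv2.resize(q["image"][240:320,275:345],(490,560),interpolation=3)
c[:455,491:491+300]=cv2.resize(p["image"][230:321,200:260],(300,455),interpolation=3)
save("c5",c)
f=lambda P:((proj(p,P)-[200,230]+.5)*5).round()+[491,0]
for v in(1.95,2.094,2.2): print(v,*[(n,[f(P).astype(int).tolist() for P in pads(v,n)]) for n in(2,3,4)])
E
```

```text
t 8.5 timer xyz mm [-186.1 -181.1  226.9] yawerr 0.001 F [ 0.7 -0.3 -0. ] w -0.00027620351082349677
1.95 (2, [[562, 132], [643, 105], [562, 142], [645, 115]]) (3, [[584, 230], [668, 202], [591, 250], [675, 221]]) (4, [[627, 330], [709, 302], [632, 338], [713, 310]])
2.094 (2, [[562, 126], [643, 99], [562, 134], [643, 106]]) (3, [[579, 214], [663, 185], [585, 233], [669, 205]]) (4, [[621, 321], [704, 293], [627, 332], [709, 304]])
2.2 (2, [[563, 123], [643, 96], [562, 128], [643, 101]]) (3, [[576, 202], [659, 173], [581, 221], [665, 192]]) (4, [[617, 314], [700, 285], [624, 325], [706, 297]])
```

View pics/c5.png

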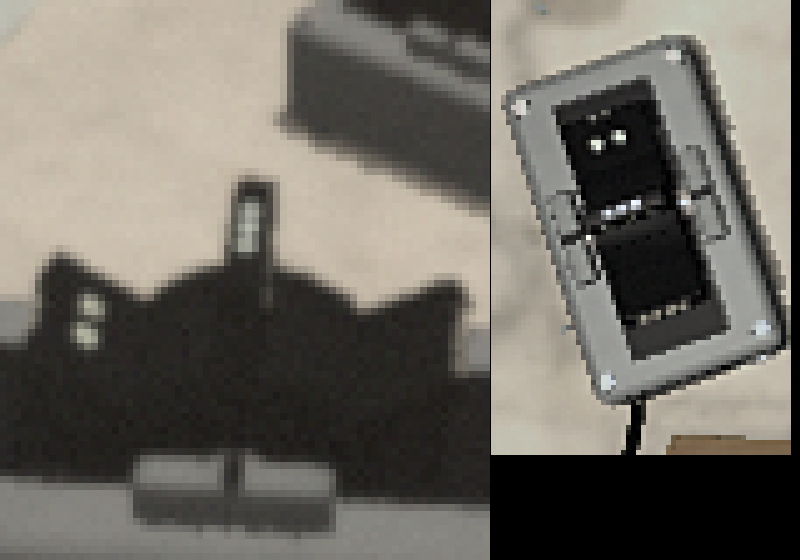

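Side crop: the three-dot paddle stands upright at (252,215), with paddle 2 at (60,260) and paddle 4 at (455,290). Top crop: its tip dots are at (622,209), and the model for exactly upright gives (624,209). The two views put the wheel at about 2.07 to 2.09 rad. The small timer was not touched, and the hand is clear.

```bash
python3 -c "
from h import *
print(job.finish_job())"
```

```text
the job is handed in; nothing more can be done
None
```

The larger timer is set to three: its three-dot paddle stands upright to within about 0.02 rad by the two camera views, the smaller timer's wheel was not touched, the hand is clear, and the job was handed in at about 8.6 s (no verdict was returned).

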